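# Lock a test gauge into a push-fit fitting and prove it with a tug

## Task

Lift the digital pressure gauge out of its rack, stand its tube in the wide push-fit fitting and push it straight down until it clicks home and locks, then prove the lock by pulling the gauge up until the fitting's black collar rides up by about 3 mm. Let go and leave the gauge locked upright in the fitting, with the collar settled back down. Push and pull gently, never harder than 25 newtons, and do not disturb the other things on the bench.

Things in the scene. Friction and masses are not known exactly. Their poses are not given: they have to be found in the camera images.
- gauge_grip (a point): Centre of the gauge's grey plastic housing, a box 44 (own x) by 30 (own y) by 60 mm (own z, up) with a small screen on its +x face; grip it across the 30 mm. Loose, 0.17 to 0.35 kg. At the start it stands in the rack, tube down. Under the housing is a flange 32 mm across, 4 mm thick, whose underside rests on the rack, then the tube.
- gauge_tip (a point): Lower end of the gauge's steel tube, on its axis, 94 mm below the housing's centre and 60 mm below the flange's underside; axes as the gauge's. The tube is 12 mm in diameter and ends in a nose 12 mm high: a cone from 12 mm across at the tip to 21 mm, then 3 mm straight, with a square ledge back to the tube.
- fitting: The wide push-fit fitting, fixed upright on a grey base plate 92 by 92 by 25 mm: brass body 42 mm across, bore 25 mm, black collar on top 38 mm across with a 26 mm hole. Origin at the centre of the base's underside on the table, z up along the bore. Hidden inside are four spring jaws that catch over the nose's ledge, and a spring valve below them that pushes an unlocked gauge up.
- fitting_mouth (a point): Centre of the wide fitting's mouth, 86 mm above its origin. Way down: jaws resist from 34 mm under the mouth (up to 8 N), then the valve spring, 3 to 10 N over 6 mm, until the jaws snap over the ledge; 1 mm lower a firm seat (over 12 N, 6 N per mm), then a hard stop. The locked tip is 40 to 52 mm under the mouth, unseen, new at each start (all depths shift by up to 6 mm).
- collar (a joint): Height of the wide fitting's black collar over its resting place, in m: 0 at rest, at most 0.005. It rides up only when a locked tube is pulled: it starts to move at about 8 N and rises 1 mm for each further 2 N, to its stop at 5 mm (about 18 N). A spring takes it back down.
- narrow: The narrow fitting: same base plate, but its brass body is only 27 mm across and 69 mm high over the table, with a 10 mm hole; the gauge does not fit it. Fixed. Origin at the centre of the base's underside.
- rack: Fixed aluminium rack that holds the gauge: 92 by 92 mm, 68 mm high, a top plate 12 mm thick with a 27 mm hole in the middle, open underneath. Origin at the centre of its underside; lift the gauge straight up by at least 65 mm to clear it.
- cylinder_a: A small grey gas cylinder, 38 mm across and 118 mm high, standing loose on the bench (bystander). Origin at the centre of its foot.
- cylinder_b: A small dark steel gas cylinder, 38 mm across and 118 mm high, standing loose on the bench (bystander). Origin at the centre of its foot.
- tray: A black open tray, 110 by 160 by 30 mm, loose (bystander). Origin at the centre of its underside.
- screwdriver: A screwdriver lying on the bench (bystander). Origin on its underside.
Things that resemble listed ones, but are neither listed nor needed, are in the scene too. What is shaped like the part that bears gauge_grip but pink or turquoise is not meant.

How it is judged:
By the outcome, as a careful person would: the job done as asked, in the order asked, and still so for the second after the job is handed in, with the robot touching nothing.
It also fails if it takes over 67 s, if anything falls off the work surface, if the arm or the gripper's body presses on something with over 40 N, if the wrist force passes 120 N, or if a joint passes its speed limit or range.

## Robot

A 6-joint arm with a two-finger parallel gripper is mounted at the origin on the work surface. World frame = base frame: x ahead of the robot, y to its left, z up, the work surface at z = 0. Lengths are in m, angles in rad, forces in N, time in s.
With the tool pointing down it reaches from about 0.375 to 0.975 m from the base axis. Payload 3.8 kg.
Tool frame: the origin (TCP) lies between the finger pads; the fingertips stand 22 mm ahead of it and the grasp point (between the pads) lies 3 mm ahead of it; x points along the fingers, z is the direction in which the jaws open and shut, and the axes are right-handed (so a half turn about x gives the same grasp; the last joint's range is limited). The gripper opens to 88 mm and grips with 3 to 60 N. Pads are 18 mm wide; open, the fingers measure 123 mm over their backs; the gripper's body (75 mm by 187 mm) begins 45 mm behind the grasp point.
Start: joints at [-0.037, 0.264, 1.604, -0, 1.274, -0.037], TCP at [0.675, -0, 0.261] pointing down, gripper open.
Joint ranges: [-2.63, 2.63], [-0.94, 2.18], [0.31, 2.57], [-1.31, 4.45], [0, 2.66], [-2.55, 2.55]. Speed limits (rad/s): [2.57, 2.57, 3.14, 3.14, 3.14, 3.14].

## Interface

Orientations are given as a rotation vector (axis times angle).
In Python, from cell import env, grab_frame, finish_job, models gives the robot as it stands.
- The arm moves only by the shell command python3 -m crank 'ROWS' [FORCE]. ROWS is a JSON object of lists of equal length, an entry for each row: "rotation": the turn, a rotation vector about the world's x, y, z in rad, a list of three; "dp": the shift along the world's x, y, z in cm, a list of three; "jaw": the closure, from 0 (fully open) to 1 (shut). A call has 1 to 5 rows; each row is the pose to reach, as a shift and turn from the pose commanded when the call began; what a row does not reach only later rows make up. A row lasts 1/8 s, in which the tool goes at most 62.5 mm and 10.7 degrees, less where a joint would pass 70% of its speed; a pose out of reach is approached as far as the arm can. A call with a gripper value outside its range is refused whole. The fingers move at their own pace and stop on an object; FORCE is the grip in N (left out, the last holds). Time passes only in rows, so rows that repeat a pose let the fingers close. It gives the time, the measured TCP pose, the force and the opening at its end, in the units of the state.
- env.read_state(): the state, without advancing time (a new reading comes with each control period).
- grab_frame(name): name is "scene" or "side" or "wrist"; returns a dict with "color" (420x560x3 uint8, red, green, blue), "range_z" (420x560 float32, m along the optical axis (not along the pixel's ray), 0 where there is no reading), "fx", "fy", "cx", "cy" (pixels), "xyz" and "attitude" of the camera in the world. Camera axes: x right, y up, looking along -z (the intrinsics and any distortion apply to the point x, -y, -z); pixel columns grow to the right and rows downward; lengths in m; the calibration is good to about 2 mm. A picture is of the moment at which its call begins.
- finish_job(): hands the job in, once; it reports no verdict.
Trained networks look in a picture, given as the dict that the camera call returned (one of the last four; its "shot" number tells which), for a name from the list of things; names that differ only in an ending like _2 or _b are one class to them, and where a whole thing is asked for, a point or a joint stands for the part that bears it (a point fixed in the world has none). Each returns a list of dicts, best first, with "confidence" (0 to 1); they miss things now and then, are a little off and sometimes report something else, mostly with a low value. They report only what shows in the picture. A call takes as long as a camera call. They do not tell look-alikes from the thing itself.
- models.spot_in(picture, label): "location" ([x, y, z] in m, in the coordinates of the camera as it stood for that picture, good to about 4 mm: the middle of the surface that is visible of it).
- models.masks_of(picture, label): "pixels" (420x560 bool, what is visible of it).
The state is a dict: "time_s": time; "joint_positions": joint angles; "qvel": joint speeds; "joint_efforts": joint torques, N m; "tcp_pos": TCP position; "eef_rot": TCP orientation; "force": force on the tool from outside, world axes, zero at the start; "wrist_torque": the same for the moment, N m; "width": finger opening in m.
Only numpy, scipy, OpenCV 4.12 (cv2) and the standard library are available. Lean on these libraries where they do the work, as an engineer would, in place of code of your own. Each camera call takes 0.05 s, during which the arm holds its last target.

## Working session

There is one attempt and no reset: what is moved stays moved. The work goes in short steps, Python scripts to look and compute and a shell command to move; the robot and the scene stay as the last step left them, time stands still between calls to the robot, and variables do not carry over. Pictures are saved under pics/ and viewed, and the job is handed in when it is done.

```bash
ls; mkdir -p pics; cat > h.py <<'E'
import numpy as np,cv2
from scipy.spatial.transform import Rotation as R
from cell import env,grab_frame,finish_job,models
def save(f,n): cv2.imwrite('pics/'+n,f['color'][:,:,::-1])
def att(f):
    a=np.array(f['attitude'],float)
    if a.shape==(3,3): return a
    return R.from_rotvec(a).as_matrix() if a.size==3 else R.from_quat(a).as_matrix()
def toW(f,p): return att(f)@np.asarray(p)+np.array(f['xyz'])
def cloud(f):
    z=f['range_z']; v,u=np.mgrid[:z.shape[0],:z.shape[1]]
    x=(u-f['cx'])/f['fx']*z; y=(v-f['cy'])/f['fy']*z
    P=np.stack([x,-y,-z],-1)
    return P@att(f).T+np.array(f['xyz'])
E
python3 - <<'E'
from h import *
print(env.read_state())
for n in ['scene','side','wrist']:
    f=grab_frame(n); save(f,n+'0.png'); print(n,{k:v for k,v in f.items() if k not in('color','range_z')})
    np.savez('pics/%s0.npz'%n,P=cloud(f),c=f['color'],z=f['range_z'])
    for l in ['gauge_grip','fitting','narrow','rack','fitting_mouth'] :
        try:
            for d in models.spot_in(f,l)[:4]: print(l,round(d['confidence'],2),toW(f,d['location']).round(3))
        except Exception as e: print(l,e)
E
```

```text
pics
{'time_s': 0.0, 'joint_positions': array([-3.69144710e-02,  2.64732436e-01,  1.60533704e+00,  8.38589581e-06,
        1.27369263e+00, -3.68654323e-02]), 'qvel': array([ 0.00041428, -0.00013789,  0.00166898, -0.00145751, -0.00118895,
       -0.00078117]), 'joint_efforts': array([-9.59501231e-04, -5.02113855e+01, -3.56871557e+01,  7.25938403e-02,
        2.92220683e-02, -1.93505334e-04]), 'tcp_pos': array([6.74355046e-01, 1.47555916e-05, 2.59421863e-01]), 'eef_rot': array([1.09615636e-04, 1.57296401e+00, 2.86919778e-05]), 'force': array([-0.2199631 ,  0.59738042,  0.52390706]), 'wrist_torque': array([-0.00831555, -0.03230984, -0.00989599]), 'width': 0.08810913443529464}
scene {'fx': 509.39964498501774, 'fy': 509.39964498501774, 'cx': 262.31746625083747, 'cy': 205.68189188738484, 'xyz': array([1.14798413, 0.62819837, 0.83117866]), 'attitude': array([0.38973292, 1.01566138, 2.2076796 ]), 'shot': 1}
gauge_grip 0.59 [ 0.47  -0.233  0.106]
gauge_grip 0.59 [ 0.577 -0.284  0.026]
fitting 0.56 [ 0.499 -0.017  0.026]
narrow 0.9 [0.541 0.278 0.022]
rack 0.57 [ 0.485 -0.21   0.048]
fitting_m
[... 391 characters left out ...]
 0.81 [ 0.486 -0.056  0.025]
narrow 0.75 [0.523 0.249 0.027]
rack 0.7 [0.733 0.366 0.008]
rack 0.62 [ 0.459 -0.297  0.059]
rack 0.36 [ 0.459 -0.267  0.115]
fitting_mouth 0.76 [ 0.484 -0.05   0.025]
wrist {'fx': 373.9684222584851, 'fy': 373.9684222584851, 'cx': 280.9765062617391, 'cy': 207.170667893144, 'xyz': array([0.67611551, 0.07372815, 0.38463583]), 'attitude': array([-2.95493059e-01,  1.08275622e-03,  2.85982481e-04]), 'shot': 3}
gauge_grip 0.83 [ 0.577 -0.288  0.012]
fitting 0.58 [ 0.505 -0.029  0.027]
fitting 0.3 [ 0.505 -0.255  0.064]
narrow 0.64 [ 0.502 -0.029  0.027]
rack 0.62 [ 0.502 -0.252  0.063]
fitting_mouth 0.94 [ 0.501 -0.024  0.024]
fitting_mouth 0.23 [ 0.485 -0.04   0.088]
```

View pics/scene0.png

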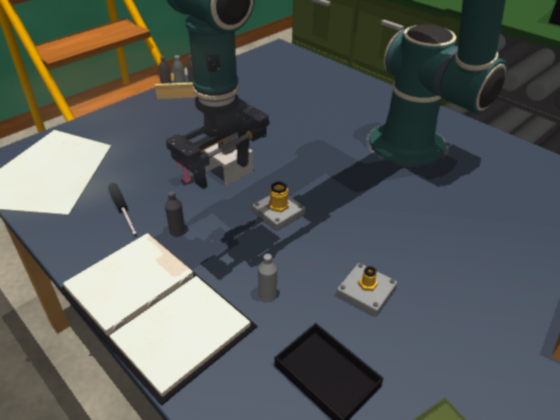

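View pics/side0.png

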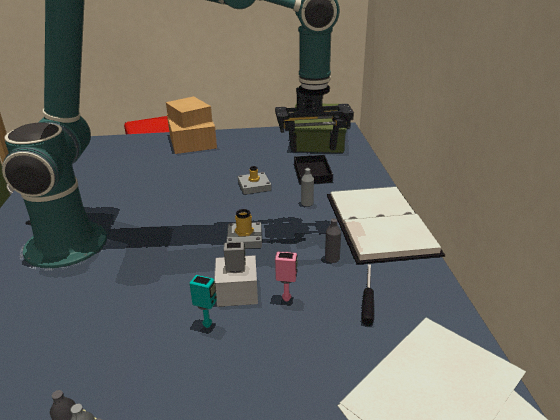

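View pics/wrist0.png

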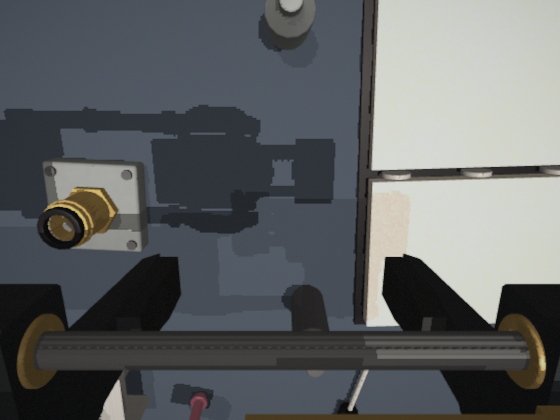

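The scene view shows the wide fitting at (279,197), the narrow one at (370,280) and the rack at (232,160), under the gripper. In the side view the grey gauge is at (234,257), with turquoise at (203,292) and pink at (287,267) on either side. Next I fit the geometry from depth.

```bash
cat > fit.py <<'E'
from h import *
def rect(Q):
    r=cv2.minAreaRect((Q[:,:2]*1000).astype(np.float32)); return np.round(r[0],1),np.round(r[1],1),round(r[2],1)
E
python3 - <<'E'
from fit import *
for n in ['scene','side','wrist']:
    d=np.load('pics/%s0.npz'%n);P=d['P'];z=d['z']
    def sel(x0,x1,y0,y1,z0,z1):
        m=(z>0)&(P[...,0]>x0)&(P[...,0]<x1)&(P[...,1]>y0)&(P[...,1]<y1)&(P[...,2]>z0)&(P[...,2]<z1); return P[m]
    print(n)
    for nm,b in dict(gtop=(.42,.51,-.31,-.2,.125,.14),gbody=(.42,.51,-.31,-.2,.08,.14),racktop=(.40,.53,-.33,-.17,.062,.074),col=(.44,.54,-.1,.04,.08,.095),base=(.42,.57,-.1,.04,.019,.03),pinkt=(.53,.62,-.36,-.24,.05,.2),turq=(.34,.43,-.42,-.3,.05,.2)).items():
        Q=sel(*b)
        if len(Q)>8: print(nm,len(Q),np.median(Q,0).round(3),Q.min(0).round(3),Q.max(0).round(3),*rect(Q))
E
```

```text
scene
gbody 138 [ 0.47  -0.238  0.106] [ 0.443 -0.264  0.08 ] [ 0.488 -0.232  0.123] [ 469.8 -240.8] [25.2 48.9] 58.8
racktop 346 [ 0.487 -0.235  0.068] [ 0.417 -0.298  0.062] [ 0.511 -0.203  0.073] [ 464.7 -250.6] [93.6 95.2] 1.3
col 119 [ 0.489 -0.033  0.085] [ 0.47  -0.053  0.08 ] [ 0.508 -0.016  0.089] [489.  -34.6] [36.7 37.1] 72.8
base 688 [ 0.506 -0.015  0.026] [ 0.44  -0.083  0.019] [0.536 0.014 0.03 ] [487.8 -34. ] [95.7 94.7] 88.3
pinkt 21 [ 0.596 -0.285  0.07 ] [ 0.58  -0.308  0.053] [ 0.599 -0.28   0.079] [ 593.5 -293.4] [16.9 23.9] 28.0
side
gtop 211 [ 0.459 -0.26   0.133] [ 0.437 -0.272  0.125] [ 0.481 -0.237  0.137] [ 458.9 -253.7] [33.3 45.9] 83.1
gbody 552 [ 0.459 -0.267  0.117] [ 0.435 -0.273  0.08 ] [ 0.481 -0.237  0.137] [ 458.8 -254.4] [35.1 45.2] 85.7
racktop 825 [ 0.459 -0.272  0.069] [ 0.412 -0.303  0.062] [ 0.505 -0.207  0.074] [ 457.9 -254.5] [95.1 91.9] 89.0
col 96 [ 0.48  -0.043  0.086] [ 0.464 -0.058  0.08 ] [ 0.501 -0.018  0.09 ] [481.8 -38.1] [36.2 38.4] 23.3
base 476 [ 0.486 -0.056  0.026] [ 0.436 -0.088  0.019] [0.53  0.014 0.03 ] [481.9 -36.5] [98.6 91.7] 86.6
pinkt 646 [ 0.568 -0.305  0.105] [ 0.545 -0.314  0.05 ] [ 0.595 -0.277  0.128] [ 569.8 -294.5] [34.3 45.5] 75.3
turq 763 [ 0.393 -0.367  0.106] [ 0.367 -0.379  0.05 ] [ 0.428 -0.3    0.129] [ 403.2 -335.2] [83.5 47.7] 64.2
wrist
racktop 692 [ 0.501 -0.242  0.068] [ 0.48  -0.266  0.062] [ 0.509 -0.208  0.069] [ 499.4 -235.5] [56.1 27.5] 77.9
col 1024 [ 0.487 -0.036  0.085] [ 0.467 -0.056  0.08 ] [ 0.505 -0.018  0.088] [486.3 -37. ] [37.2 37.3] 8.9
base 5097 [ 0.504 -0.018  0.025] [ 0.441 -0.084  0.019] [0.534 0.011 0.03 ] [486.1 -37. ] [91.7 92.1] 87.1
```

```bash
python3 - <<'E'
import cv2
a=cv2.imread('pics/side0.png')[190:340,160:340]; cv2.imwrite('pics/side0z.png',cv2.resize(a,None,fx=4,fy=4,interpolation=cv2.INTER_CUBIC))
E
```

```text
(no output)
```

View pics/side0z.png

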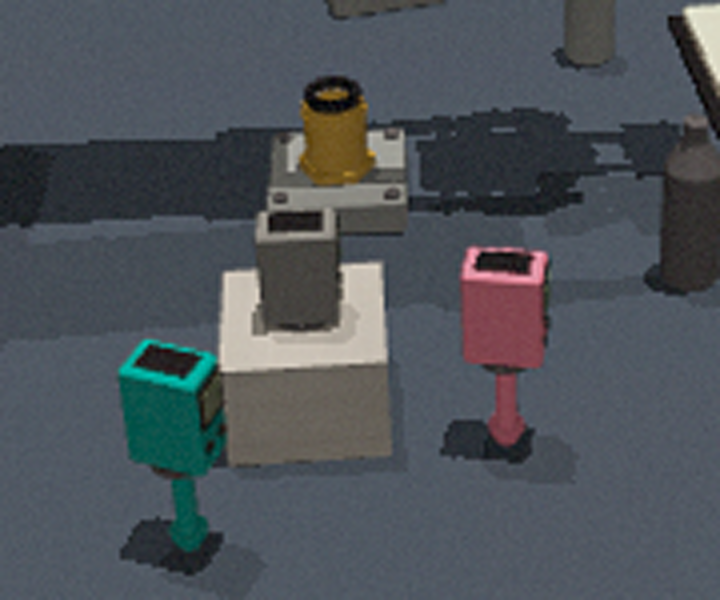

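```bash
python3 -m crank '{"rotation":[[0,0,0.18],[0,0,0.36],[0,0,0.54],[0,0,0.72],[0,0,0.9]],"dp":[[-4,-4.5,0],[-8,-9,0],[-12,-13.5,0],[-16,-18,0],[-19,-22,0]],"jaw":[0,0,0,0,0]}'
python3 -m crank '{"rotation":[[0,0,0.18],[0,0,0.36],[0,0,0.55],[0,0,0.55]],"dp":[[-1,-1.5,0],[-2,-3,0],[-2.2,-3.3,0],[-2.2,-3.3,0]],"jaw":[0,0,0,0]}'
python3 - <<'E'
from fit import *
s=env.read_state();print(s['time_s'],s['tcp_pos'],s['eef_rot'],s['force'],R.from_rotvec(s['eef_rot']).as_matrix().round(3))
for n in ['wrist','scene','side']:
    f=grab_frame(n);save(f,n+'1.png');P=cloud(f);z=f['range_z']
    def sel(x0,x1,y0,y1,z0,z1):
        m=(z>0)&(P[...,0]>x0)&(P[...,0]<x1)&(P[...,1]>y0)&(P[...,1]<y1)&(P[...,2]>z0)&(P[...,2]<z1); return P[m]
    print(n)
    for nm,b in dict(gtop=(.42,.51,-.31,-.2,.125,.14),racktop=(.40,.53,-.33,-.17,.062,.074),rackall=(.40,.53,-.33,-.17,.02,.074),col=(.44,.54,-.1,.04,.08,.095),base=(.42,.57,-.1,.04,.019,.03)).items():
        Q=sel(*b)
        if len(Q)>8: print(nm,len(Q),np.median(Q,0).round(3),Q.min(0).round(3),Q.max(0).round(3),*rect(Q))
E
```

```text
time_s: 1.52
tcp_pos: [0.4835, -0.2211, 0.261]
eef_rot: [-0.707, 1.453, 0.706]
force: [0.8, -0.9, -0.4]
width: 0.0883
time_s: 2.02
tcp_pos: [0.4629, -0.2532, 0.2609]
eef_rot: [-1.118, 1.265, 1.117]
force: [0.6, 1.1, 0.5]
width: 0.0882
2.025 [ 0.46286925 -0.25324703  0.26088248] [-1.11762102  1.26509509  1.11706719] [0.57768121 1.06240669 0.52933058] [[ 0.    -0.992  0.124]
 [-0.     0.124  0.992]
 [-1.    -0.    -0.   ]]
wrist
gtop 2536 [ 0.46  -0.254  0.132] [ 0.439 -0.27   0.125] [ 0.486 -0.239  0.136] [ 462.4 -254.5] [30.  45.6] 87.0
racktop 8066 [ 0.449 -0.25   0.068] [ 0.415 -0.301  0.062] [ 0.509 -0.208  0.071] [ 462.2 -254.5] [92.3 92.7] 89.0
rackall 8197 [ 0.449 -0.25   0.068] [ 0.415 -0.301  0.02 ] [ 0.509 -0.208  0.071] [ 462.2 -254.4] [92.3 92.7] 89.1
col 899 [ 0.485 -0.045  0.085] [ 0.467 -0.057  0.08 ] [ 0.505 -0.024  0.088] [485.8 -40.8] [33.1 37. ] 87.3
base 5755 [ 0.468 -0.055  0.025] [ 0.438 -0.086  0.019] [0.533 0.011 0.03 ] [485.9 -38. ] [93.2 92. ] 86.9
scene
gtop 152 [ 0.468 -0.247  0.132] [ 0.438 -0.269  0.125] [ 0.489 -0.234  0.137] [ 464.2 -250.4] [34.8 47.1] 
[... 304 characters left out ...]
.09 ] [488.3 -33.2] [40.4 36.7] 23.8
base 680 [ 0.505 -0.015  0.025] [ 0.44  -0.082  0.019] [0.537 0.014 0.03 ] [487.5 -33.8] [95.7 94.1] 86.0
side
gtop 210 [ 0.459 -0.26   0.133] [ 0.437 -0.271  0.125] [ 0.481 -0.237  0.137] [ 458.7 -254.3] [33.7 44.3] 87.6
racktop 828 [ 0.459 -0.272  0.069] [ 0.412 -0.303  0.062] [ 0.505 -0.206  0.074] [ 458.  -254.5] [96.4 91.6] 89.0
rackall 1441 [ 0.458 -0.296  0.067] [ 0.412 -0.303  0.02 ] [ 0.505 -0.206  0.074] [ 458.2 -254.8] [96.3 92. ] 89.6
col 94 [ 0.482 -0.041  0.085] [ 0.464 -0.058  0.08 ] [ 0.501 -0.017  0.09 ] [481.5 -37.5] [36.8 38.8] 25.7
base 467 [ 0.486 -0.056  0.026] [ 0.436 -0.087  0.019] [0.53  0.013 0.03 ] [482.3 -37.1] [97.2 91.8] 87.4
```

View pics/wrist1.png

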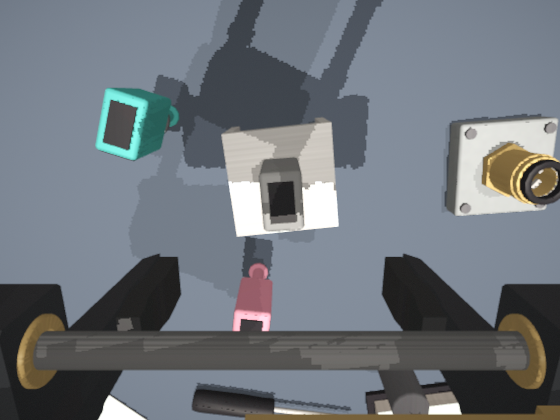

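The gauge is centred at (0.4625, -0.2545) with yaw about -3°. Its 132 mm top and the rack's 68 mm top match the given sizes, so I go down and grip.

```bash
python3 -m crank '{"rotation":[[0,0,0.07],[0,0,0.07],[0,0,0.07],[0,0,0.07],[0,0,0.07]],"dp":[[0,-0.1,-4],[0,-0.1,-8],[0,-0.1,-12],[0,-0.1,-15.5],[0,-0.1,-15.5]],"jaw":[0,0,0,0,0]}' 30
python3 - <<'E'
from h import *
s=env.read_state();print(s['tcp_pos'],s['eef_rot'],s['force'],s['wrist_torque'])
E
python3 -m crank '{"rotation":[[0,0,0],[0,0,0],[0,0,0],[0,0,0],[0,0,0]],"dp":[[0,0,0],[0,0,0],[0,0,0],[0,0,0],[0,0,0]],"jaw":[0.5,0.8,1,1,1]}' 30
python3 - <<'E'
from h import *
s=env.read_state();print(s['tcp_pos'],s['eef_rot'],s['force'],s['wrist_torque'])
f=grab_frame('side');save(f,'side2.png')
E
```

```text
time_s: 2.8
tcp_pos: [0.4609, -0.2521, 0.1027]
eef_rot: [-1.165, 1.235, 1.177]
force: [0.3, -0.2, 0.1]
width: 0.0883
[ 0.46089675 -0.25207072  0.10268556] [-1.16525195  1.23522755  1.17690624] [ 0.34991769 -0.21985761  0.08684747] [ 0.09016434 -0.09088288 -0.04648177]
time_s: 3.42
tcp_pos: [0.4632, -0.254, 0.106]
eef_rot: [-1.172, 1.233, 1.171]
force: [0.5, 0.3, -0.2]
width: 0.0401
[ 0.46319395 -0.25400681  0.10604922] [-1.17175209  1.23285694  1.17084936] [ 0.50389683  0.32796364 -0.24033379] [ 0.11514613 -0.09352376  0.02314208]
```

View pics/side2.png

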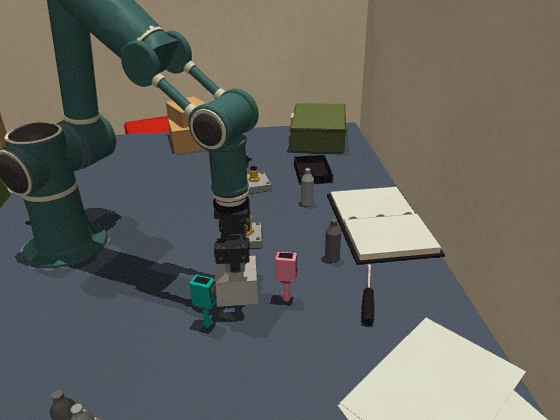

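The gripper is down around the housing and touches neither neighbour. The fingers are still closing (40 mm).

```bash
python3 -m crank '{"rotation":[[0,0,0],[0,0,0],[0,0,0],[0,0,0]],"dp":[[0,0,0],[0,0,0],[0,0,0],[0,0,0]],"jaw":[1,1,1,1]}' 50
python3 - <<'E'
from h import *
s=env.read_state();print(s['tcp_pos'],s['eef_rot'],s['force'],s['wrist_torque'])
E
python3 -m crank '{"rotation":[[0,0,0],[0,0,0],[0,0,0],[0,0,0],[0,0,0]],"dp":[[0,0,1],[0,0,4],[0,0,8],[0,0,11],[0,0,11]],"jaw":[1,1,1,1,1]}'
python3 - <<'E'
from fit import *
s=env.read_state();print(s['tcp_pos'],s['eef_rot'],s['force'],s['wrist_torque'])
f=grab_frame('side');save(f,'side3.png')
E
```

```text
time_s: 3.98
tcp_pos: [0.463, -0.2537, 0.1057]
eef_rot: [-1.171, 1.233, 1.172]
force: [-0.2, 2.5, 2.9]
width: 0.0293
[ 0.46302919 -0.25370644  0.10574209] [-1.17095354  1.23285503  1.17167645] [-0.16528623  2.53149258  2.90023746] [ 0.46687267  0.06096002 -0.00761678]
time_s: 4.6
tcp_pos: [0.4647, -0.2552, 0.2187]
eef_rot: [-1.176, 1.232, 1.166]
force: [-0.2, -0.1, -2.3]
width: 0.0296
[ 0.4646771  -0.25516065  0.21866632] [-1.17642996  1.23165151  1.16585758] [-0.22522662 -0.11461222 -2.26836535] [ 0.10426008 -0.01859047 -0.02347081]
```

View pics/side3.png

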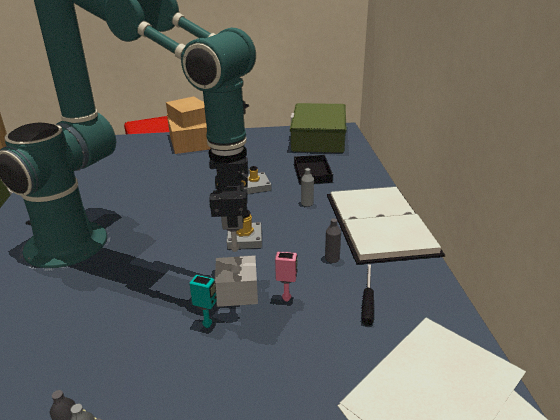

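```bash
python3 -m crank '{"rotation":[[0,0,0],[0,0,0],[0,0,0],[0,0,0],[0,0,0]],"dp":[[0.6,5,0],[1.2,10.5,0],[1.8,16,0],[2.3,21.7,0],[2.3,21.7,0]],"jaw":[1,1,1,1,1]}'
python3 -m crank '{"rotation":[[0,0,0],[0,0,0]],"dp":[[0,0,-0.5],[0,0,-1]],"jaw":[1,1]}'
python3 -m crank '{"rotation":[[0,0,0],[0,0,0]],"dp":[[0,0,0],[0,0,0]],"jaw":[1,1]}'
python3 - <<'E'
from fit import *
for i in range(1):
    s=env.read_state();print(s['time_s'],s['tcp_pos'],s['eef_rot'],s['force'],s['wrist_torque'])
for n in ['scene','side','wrist']:
    f=grab_frame(n);save(f,n+'4.png');P=cloud(f);z=f['range_z']
    np.savez('pics/%s4.npz'%n,P=P,c=f['color'],z=z,fx=f['fx'],cx=f['cx'],cy=f['cy'],xyz=f['xyz'],A=att(f))
    a=f['color'][:,:,::-1]
    c=toW(f,[0,0,0]); q=att(f).T@(np.array([.486,-.0375,.1])-np.array(f['xyz'])); u=int(f['cx']+f['fx']*q[0]/-q[2]); v=int(f['cy']-f['fy']*q[1]/-q[2])
    w=a[max(v-50,0):v+50,max(u-65,0):u+65]; print(n,u,v); cv2.imwrite('pics/%s4z.png'%n,cv2.resize(w,None,fx=6,fy=6,interpolation=cv2.INTER_CUBIC))
E
```

```text
time_s: 5.28
tcp_pos: [0.4846, -0.0334, 0.2132]
eef_rot: [-1.173, 1.233, 1.179]
force: [0.7, -1.2, -2.0]
width: 0.0293
time_s: 5.52
tcp_pos: [0.4855, -0.038, 0.2044]
eef_rot: [-1.17, 1.235, 1.171]
force: [-0.5, -1.6, -2.6]
width: 0.0298
time_s: 5.78
tcp_pos: [0.486, -0.0378, 0.2055]
eef_rot: [-1.17, 1.234, 1.17]
force: [-0.4, -0.6, -2.3]
width: 0.0299
5.775 [ 0.48597697 -0.0378381   0.20554175] [-1.17003443  1.23402873  1.17035465] [-0.37459649 -0.60352789 -2.34022704] [ 0.07286675 -0.04150654  0.0159341 ]
scene 278 180
side 244 207
wrist 283 213
```

View pics/scene4z.png

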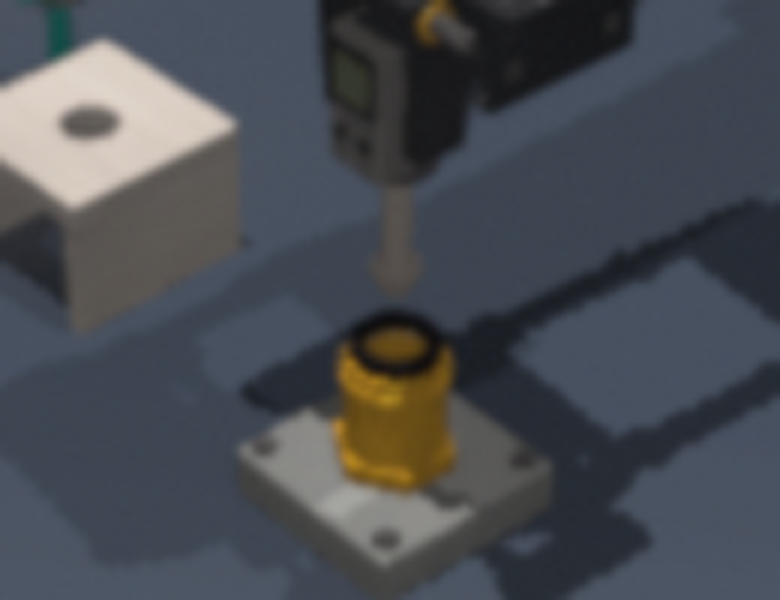

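View pics/side4z.png

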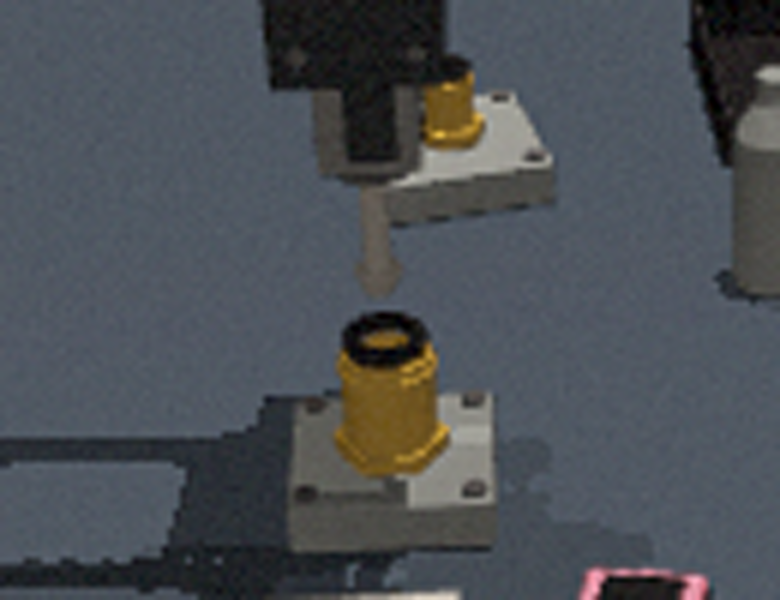

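View pics/wrist4.png

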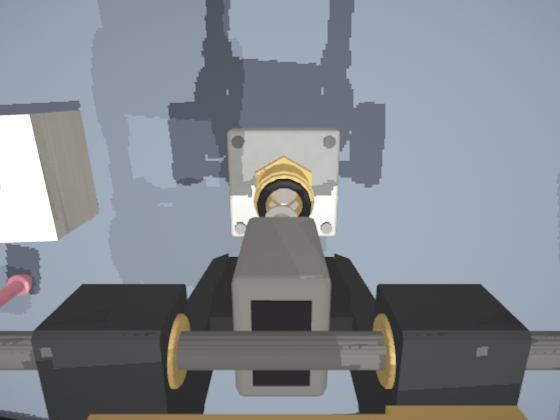

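```bash
cat > tri.py <<'E'
import numpy as np
def cam(n):
    d=np.load('pics/%s4.npz'%n); return d
def lat(n,px,py,ox,oy,pt):
    """lateral (image-horizontal) offset of pixel column from projection of pt; returns row vector & offset in m"""
    d=cam(n);A=d['A'];q=A.T@(pt-d['xyz']);dep=-q[2]
    u=d['cx']+d['fx']*q[0]/dep; v=d['cy']-d['fx']*q[1]/dep
    U=ox+px/6-0.5+1/12; V=oy+py/6-.5+1/12
    return (U-u)*dep/d['fx'],(V-v)*dep/d['fx'],A[:,0]
def solve(name,pt,s,d):
    a=lat('scene',*s,213,130,pt);b=lat('side',*d,179,157,pt)
    M=np.array([a[2][:2],b[2][:2]]);x=np.linalg.solve(M,[a[0],b[0]])
    print(name,(pt[:2]+x).round(4),'lat mm',round(a[0]*1e3,1),round(b[0]*1e3,1),'vert',round(a[1]*1e3,1),round(b[1]*1e3,1))
E
python3 - <<'E'
from tri import *
c=np.array([.486,-.0375])
solve('mouth',np.r_[c,.086],(397,343),(387,340))
solve('nose',np.r_[c,.118],(396.5,270),(379.5,270))
solve('tubetop',np.r_[c,.155],(398,190),(374,190))
E
```

```text
mouth [ 0.4825 -0.0395] lat mm 1.2 -3.3 vert 3.7 1.8
nose [ 0.4808 -0.0422] lat mm 0.6 -4.7 vert 0.6 -1.2
tubetop [ 0.4806 -0.0424] lat mm 0.6 -4.9 vert -0.1 -3.3
```

```bash
python3 - <<'E'
import cv2
a=cv2.imread('pics/wrist4.png')[120:245,205:365]; cv2.imwrite('pics/wrist4z.png',cv2.resize(a,None,fx=5,fy=5,interpolation=cv2.INTER_CUBIC))
E
```

```text
(no output)
```

View pics/wrist4z.png

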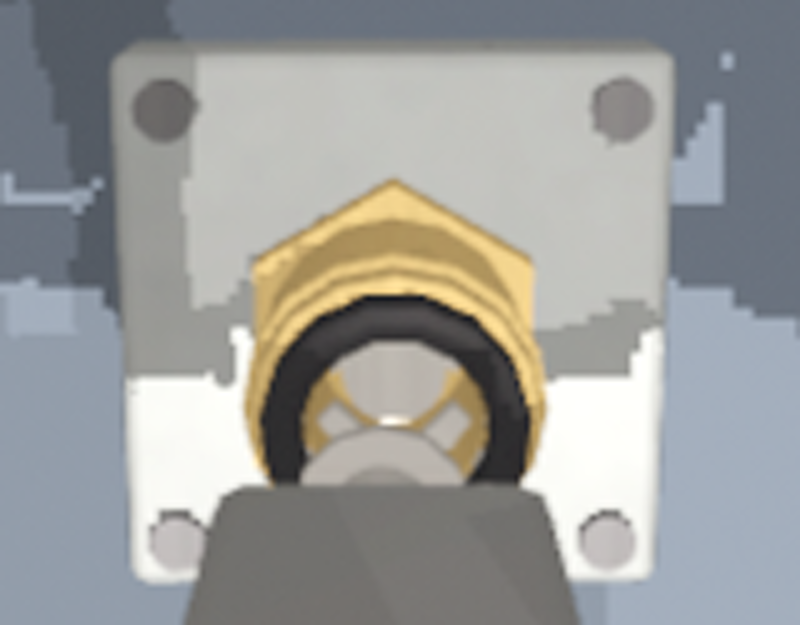

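```bash
python3 - <<'E'
from fit import *
d=np.load('pics/wrist4.npz');P=d['P'];z=d['z']
def sel(x0,x1,y0,y1,z0,z1):
    return (z>0)&(P[...,0]>x0)&(P[...,0]<x1)&(P[...,1]>y0)&(P[...,1]<y1)&(P[...,2]>z0)&(P[...,2]<z1)
for nm,b in dict(nose=(.45,.52,-.08,0,.1,.135),gtop=(.44,.53,-.08,0,.22,.24),col=(.44,.54,-.1,.04,.08,.095),base=(.42,.57,-.1,.04,.019,.03)).items():
    m=sel(*b);Q=P[m]
    if len(Q)>5: print(nm,len(Q),np.median(Q,0).round(4),Q.min(0).round(4),Q.max(0).round(4),*rect(Q), np.argwhere(m).min(0),np.argwhere(m).max(0))
E
```

```text
nose 284 [ 0.4785 -0.0391  0.12  ] [ 0.4745 -0.0483  0.1166] [ 0.4817 -0.0298  0.1259] [477.9 -38.9] [18.5  6.8] 87.0 [205 265] [216 296]
gtop 11865 [ 0.4757 -0.0389  0.2316] [ 0.4618 -0.0698  0.22  ] [ 0.5077 -0.0083  0.24  ] [484.8 -39.5] [61.6 44.8] 86.6 [260 187] [396 374]
col 854 [ 0.4768 -0.0361  0.0855] [ 0.4674 -0.0561  0.08  ] [ 0.4948 -0.019   0.0877] [480.6 -37. ] [37.3 26.4] 84.3 [179 256] [216 310]
base 7230 [ 0.4664 -0.035   0.0249] [ 0.4382 -0.0853  0.0204] [0.5325 0.0105 0.0299] [485.8 -37.6] [92.2 91.4] 87.2 [130 227] [236 339]
```

Three cameras agree the gauge is vertical. The nose sits about 1.4 mm short in x and 2 mm short in y of the bore axis, so I correct that and start down.

```bash
python3 -m crank '{"rotation":[[0,0,0],[0,0,0],[0,0,0],[0,0,0],[0,0,0]],"dp":[[0.14,0.2,0],[0.14,0.2,-1],[0.14,0.2,-2],[0.14,0.2,-2.8],[0.14,0.2,-2.8]],"jaw":[1,1,1,1,1]}'
python3 - <<'E'
from h import *
s=env.read_state();print(s['time_s'],s['tcp_pos'],s['eef_rot'],s['force'],s['wrist_torque'])
for n,(u,v) in dict(scene=(278,180),side=(244,207)).items():
    f=grab_frame(n); a=f['color'][v-50:v+50,u-65:u+65,::-1]; cv2.imwrite('pics/%s5z.png'%n,cv2.resize(a,None,fx=6,fy=6,interpolation=cv2.INTER_CUBIC))
E
```

```text
time_s: 6.55
tcp_pos: [0.4865, -0.0348, 0.1763]
eef_rot: [-1.17, 1.235, 1.173]
force: [-0.3, -0.4, -2.5]
width: 0.03
6.55 [ 0.48653958 -0.03475206  0.17633192] [-1.17006702  1.23465103  1.17346136] [-0.30654074 -0.35476939 -2.4909082 ] [ 0.10806067 -0.07939498  0.0160657 ]
```

View pics/scene5z.png

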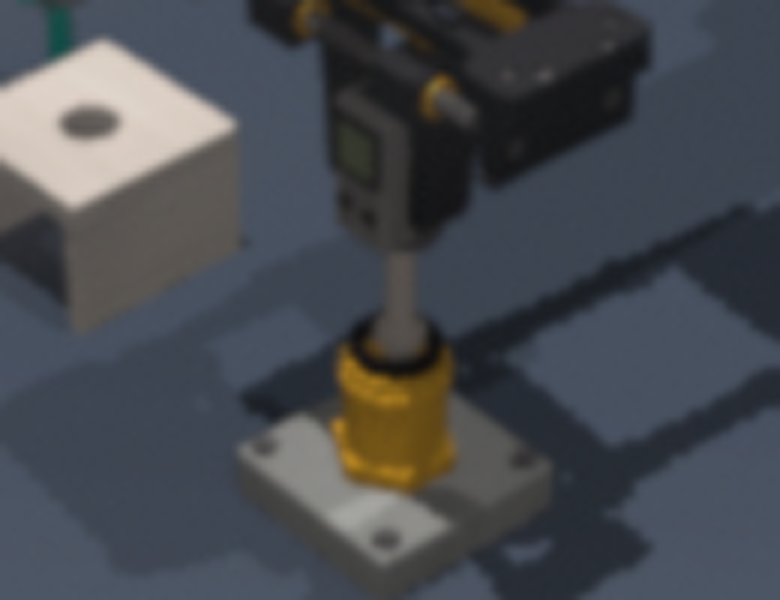

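View pics/side5z.png

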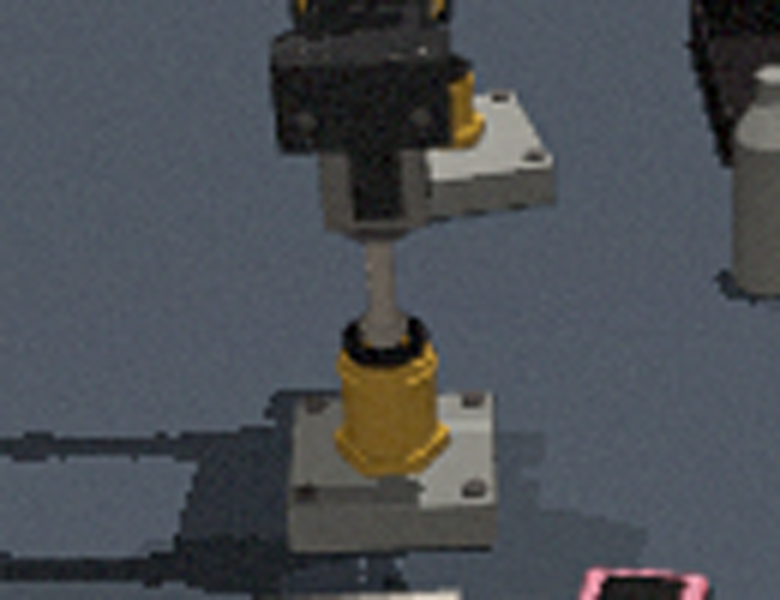

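```bash
python3 - <<'E'
from tri import *
c=np.array([.486,-.0375])
solve('mouth',np.r_[c,.086],(397,343),(387,340))
solve('nose',np.r_[c,.088],(401,335),(383.5,335))
solve('tube',np.r_[c,.115],(400,280),(380.5,280))
E
python3 -m crank '{"rotation":[[0,0,0],[0,0,0]],"dp":[[0,0,-0.5],[0,0,-0.8]],"jaw":[1,1]}'
python3 -m crank '{"rotation":[[0,0,0]],"dp":[[0,0,0]],"jaw":[1]}'
```

```text
mouth [ 0.4825 -0.0395] lat mm 1.2 -3.3 vert 3.7 1.8
nose [ 0.4811 -0.0387] lat mm 2.7 -4.7 vert 2.1 1.3
tube [ 0.4813 -0.0397] lat mm 2.0 -4.5 vert 2.1 0.5
time_s: 6.9
tcp_pos: [0.4875, -0.0349, 0.1696]
eef_rot: [-1.172, 1.233, 1.171]
force: [-0.1, 0.1, -2.2]
width: 0.0297
time_s: 7.02
tcp_pos: [0.4872, -0.0349, 0.1694]
eef_rot: [-1.171, 1.233, 1.172]
force: [0.0, -0.4, -2.1]
width: 0.0296
```

```bash
python3 -m crank '{"rotation":[[0,0,0],[0,0,0],[0,0,0]],"dp":[[0.08,-0.03,-0.5],[0.08,-0.03,-1.0],[0.08,-0.03,-1.0]],"jaw":[1,1,1]}'
python3 - <<'E'
from h import *
s=env.read_state();print(s['time_s'],s['tcp_pos'],s['force'],s['wrist_torque'])
E
python3 -m crank '{"rotation":[[0,0,0],[0,0,0]],"dp":[[0,0,-0.3],[0,0,-0.3]],"jaw":[1,1]}'
```

```text
time_s: 7.4
tcp_pos: [0.4877, -0.0351, 0.159]
eef_rot: [-1.171, 1.234, 1.173]
force: [0.6, -0.7, -3.0]
width: 0.0296
7.4 [ 0.48773731 -0.03513808  0.15896095] [ 0.61769274 -0.67276289 -2.96686541] [ 0.10264761 -0.05807534 -0.00085426]
time_s: 7.65
tcp_pos: [0.4881, -0.0352, 0.1565]
eef_rot: [-1.171, 1.233, 1.172]
force: [0.1, 0.1, -2.9]
width: 0.0298
```

```bash
python3 -m crank '{"rotation":[[0,0,0],[0,0,0]],"dp":[[0,0,-0.2],[0,0,-0.2]],"jaw":[1,1]}'
python3 -m crank '{"rotation":[[0,0,0],[0,0,0]],"dp":[[0,0,-0.2],[0,0,-0.2]],"jaw":[1,1]}'
python3 -m crank '{"rotation":[[0,0,0],[0,0,0]],"dp":[[0,0,-0.2],[0,0,-0.2]],"jaw":[1,1]}'
```

```text
time_s: 7.9
tcp_pos: [0.4881, -0.0353, 0.1546]
eef_rot: [-1.171, 1.233, 1.172]
force: [-1.6, -0.7, -2.5]
width: 0.0296
time_s: 8.15
tcp_pos: [0.4884, -0.0353, 0.1528]
eef_rot: [-1.172, 1.233, 1.171]
force: [-1.6, -1.0, -0.6]
width: 0.0298
time_s: 8.4
tcp_pos: [0.4888, -0.0352, 0.1511]
eef_rot: [-1.172, 1.232, 1.17]
force: [-0.5, 0.1, 1.9]
width: 0.0293
```

```bash
for i in 1; do :; done; python3 -m crank '{"rotation":[[0,0,0],[0,0,0]],"dp":[[0,0,-0.1],[0,0,-0.1]],"jaw":[1,1]}'
python3 -m crank '{"rotation":[[0,0,0],[0,0,0]],"dp":[[0,0,-0.1],[0,0,-0.1]],"jaw":[1,1]}'
python3 -m crank '{"rotation":[[0,0,0],[0,0,0]],"dp":[[0,0,-0.1],[0,0,-0.1]],"jaw":[1,1]}'
python3 -m crank '{"rotation":[[0,0,0],[0,0,0]],"dp":[[0,0,-0.1],[0,0,-0.1]],"jaw":[1,1]}'
```

```text
time_s: 8.65
tcp_pos: [0.4888, -0.0352, 0.1502]
eef_rot: [-1.172, 1.232, 1.17]
force: [-0.9, 0.9, 3.8]
width: 0.0294
time_s: 8.9
tcp_pos: [0.4885, -0.0352, 0.1486]
eef_rot: [-1.172, 1.233, 1.171]
force: [1.2, -0.3, 1.7]
width: 0.0297
time_s: 9.15
tcp_pos: [0.4886, -0.0352, 0.1479]
eef_rot: [-1.172, 1.233, 1.171]
force: [-0.4, 0.4, 2.4]
width: 0.0295
time_s: 9.4
tcp_pos: [0.4885, -0.0352, 0.1469]
eef_rot: [-1.172, 1.233, 1.171]
force: [0.5, -0.5, 3.8]
width: 0.03
```

```bash
python3 -m crank '{"rotation":[[0,0,0],[0,0,0]],"dp":[[0,0,-0.1],[0,0,-0.1]],"jaw":[1,1]}'
python3 -m crank '{"rotation":[[0,0,0],[0,0,0]],"dp":[[0,0,-0.1],[0,0,-0.1]],"jaw":[1,1]}'
python3 -m crank '{"rotation":[[0,0,0],[0,0,0]],"dp":[[0,0,-0.1],[0,0,-0.1]],"jaw":[1,1]}'
```

```text
time_s: 9.65
tcp_pos: [0.4885, -0.0352, 0.1459]
eef_rot: [-1.172, 1.233, 1.171]
force: [-0.3, 0.0, 3.8]
width: 0.0297
time_s: 9.9
tcp_pos: [0.4886, -0.0352, 0.145]
eef_rot: [-1.172, 1.233, 1.171]
force: [-0.7, -0.2, 5.6]
width: 0.0295
time_s: 10.15
tcp_pos: [0.4886, -0.0352, 0.144]
eef_rot: [-1.172, 1.232, 1.171]
force: [0.1, -1.2, 5.3]
width: 0.0298
```

```bash
python3 -m crank '{"rotation":[[0,0,0],[0,0,0]],"dp":[[0,0,-0.1],[0,0,-0.1]],"jaw":[1,1]}'
python3 -m crank '{"rotation":[[0,0,0],[0,0,0]],"dp":[[0,0,-0.1],[0,0,-0.1]],"jaw":[1,1]}'
```

```text
time_s: 10.4
tcp_pos: [0.4885, -0.0352, 0.1429]
eef_rot: [-1.172, 1.233, 1.171]
force: [0.5, -0.3, 5.5]
width: 0.0296
time_s: 10.65
tcp_pos: [0.4887, -0.0352, 0.1424]
eef_rot: [-1.172, 1.232, 1.171]
force: [-0.2, -0.5, 8.3]
width: 0.0295
```

```bash
python3 -m crank '{"rotation":[[0,0,0],[0,0,0]],"dp":[[0,0,-0.05],[0,0,-0.05]],"jaw":[1,1]}'
python3 -m crank '{"rotation":[[0,0,0],[0,0,0]],"dp":[[0,0,-0.05],[0,0,-0.05]],"jaw":[1,1]}'
```

```text
time_s: 10.9
tcp_pos: [0.4888, -0.0353, 0.1422]
eef_rot: [-1.172, 1.232, 1.171]
force: [-0.9, -0.4, 10.5]
width: 0.0292
time_s: 11.15
tcp_pos: [0.4888, -0.0352, 0.1419]
eef_rot: [-1.172, 1.232, 1.171]
force: [-2.5, -0.4, 11.0]
width: 0.0296
```

```bash
python3 -m crank '{"rotation":[[0,0,0],[0,0,0]],"dp":[[0,0,-0.05],[0,0,-0.05]],"jaw":[1,1]}'
python3 -m crank '{"rotation":[[0,0,0],[0,0,0]],"dp":[[0,0,-0.05],[0,0,-0.05]],"jaw":[1,1]}'
```

```text
time_s: 11.4
tcp_pos: [0.4889, -0.0353, 0.1417]
eef_rot: [-1.172, 1.232, 1.171]
force: [-1.7, 0.3, 13.4]
width: 0.0299
time_s: 11.65
tcp_pos: [0.4889, -0.0353, 0.1414]
eef_rot: [-1.172, 1.232, 1.171]
force: [-3.4, 0.6, 15.0]
width: 0.0296
```

Stiffness is now about 6.7 N/mm at 17.5 N net, which matches the seat. Next is the pull test.

```bash
python3 -m crank '{"rotation":[[0,0,0],[0,0,0],[0,0,0]],"dp":[[0,0,0.1],[0,0,0.2],[0,0,0.2]],"jaw":[1,1,1]}'
python3 -m crank '{"rotation":[[0,0,0],[0,0,0]],"dp":[[0,0,0.1],[0,0,0.1]],"jaw":[1,1]}'
python3 -m crank '{"rotation":[[0,0,0],[0,0,0]],"dp":[[0,0,0.1],[0,0,0.1]],"jaw":[1,1]}'
```

```text
time_s: 12.02
tcp_pos: [0.4886, -0.0352, 0.1423]
eef_rot: [-1.172, 1.232, 1.171]
force: [-0.6, 0.1, 7.5]
width: 0.0296
time_s: 12.28
tcp_pos: [0.4886, -0.0352, 0.143]
eef_rot: [-1.172, 1.232, 1.171]
force: [0.8, 0.3, 4.7]
width: 0.0301
time_s: 12.52
tcp_pos: [0.4884, -0.0352, 0.1434]
eef_rot: [-1.172, 1.233, 1.171]
force: [2.9, 0.1, 0.1]
width: 0.0295
```

```bash
python3 -m crank '{"rotation":[[0,0,0],[0,0,0]],"dp":[[0,0,0.1],[0,0,0.1]],"jaw":[1,1]}'
python3 -m crank '{"rotation":[[0,0,0],[0,0,0]],"dp":[[0,0,0.1],[0,0,0.1]],"jaw":[1,1]}'
python3 -m crank '{"rotation":[[0,0,0],[0,0,0]],"dp":[[0,0,0.1],[0,0,0.1]],"jaw":[1,1]}'
```

```text
time_s: 12.78
tcp_pos: [0.4881, -0.0352, 0.1435]
eef_rot: [-1.171, 1.233, 1.171]
force: [5.2, -0.7, -7.4]
width: 0.0297
time_s: 13.02
tcp_pos: [0.488, -0.0352, 0.1439]
eef_rot: [-1.171, 1.233, 1.172]
force: [6.8, -0.9, -12.2]
width: 0.0297
time_s: 13.28
tcp_pos: [0.488, -0.0352, 0.1446]
eef_rot: [-1.171, 1.233, 1.172]
force: [6.7, -1.1, -12.7]
width: 0.0298
```

```bash
python3 -m crank '{"rotation":[[0,0,0],[0,0,0]],"dp":[[0.06,0,0.1],[0.06,0,0.1]],"jaw":[1,1]}'
python3 -m crank '{"rotation":[[0,0,0],[0,0,0]],"dp":[[0.03,0,0.1],[0.03,0,0.1]],"jaw":[1,1]}'
python3 - <<'E'
from fit import *
for n in ['scene','side']:
    f=grab_frame(n);save(f,n+'6.png');P=cloud(f);z=f['range_z']
    def col(P,z,c):
        m=(z>0)&(abs(P[...,0]-.485)<.03)&(abs(P[...,1]+.037)<.03)&(P[...,2]>.072)&(P[...,2]<.1)&(c.max(-1)<70)
        return m.sum(),np.percentile(P[m][:,2],[50,80,90,97]).round(4), np.argwhere(m).mean(0).round(2)
    print(n,col(P,z,f['color'])); d=np.load('pics/%s4.npz'%n); print('  rest',col(d['P'],d['z'],d['c']))
    u,v=dict(scene=(278,180),side=(244,207))[n]; cv2.imwrite('pics/%s6z.png'%n,cv2.resize(f['color'][v-50:v+50,u-65:u+65,::-1],None,fx=6,fy=6,interpolation=cv2.INTER_CUBIC))
E
```

```text
time_s: 13.52
tcp_pos: [0.4881, -0.0352, 0.1452]
eef_rot: [-1.171, 1.234, 1.173]
force: [6.7, -1.0, -14.0]
width: 0.0295
time_s: 13.78
tcp_pos: [0.4881, -0.0351, 0.1459]
eef_rot: [-1.17, 1.234, 1.173]
force: [5.9, -1.3, -15.2]
width: 0.03
scene (np.int64(114), array([0.0869, 0.0895, 0.0902, 0.0918]), array([187.28, 278.71]))
  rest (np.int64(116), array([0.0853, 0.0869, 0.0873, 0.0888]), array([186.56, 278.79]))
side (np.int64(84), array([0.0872, 0.0895, 0.0902, 0.0915]), array([213.25, 242.57]))
  rest (np.int64(94), array([0.0853, 0.0876, 0.0882, 0.0894]), array([213.23, 242.56]))
```

View pics/scene6z.png

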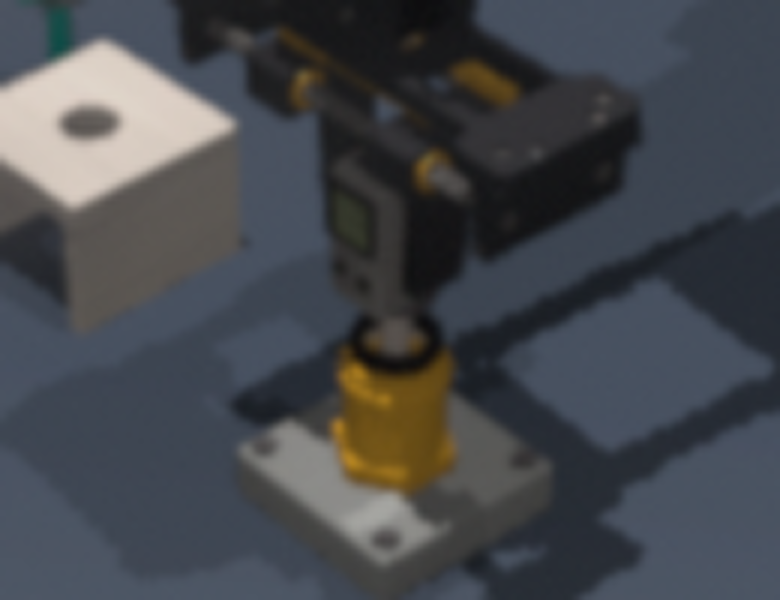

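View pics/side6z.png

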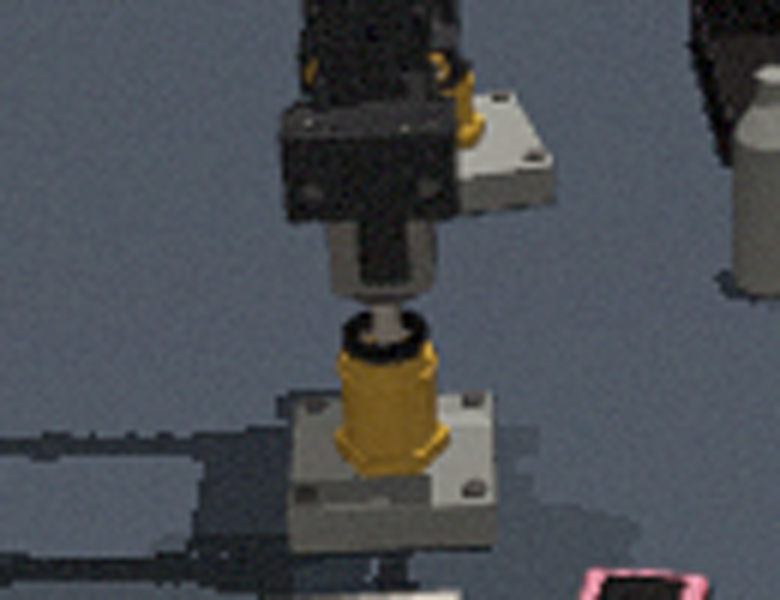

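The collar has risen about 2.2 mm, and depth, force and TCP height agree. I go slightly further.

```bash
python3 -m crank '{"rotation":[[0,0,0],[0,0,0],[0,0,0]],"dp":[[0,0,0.12],[0,0,0.12],[0,0,0.12]],"jaw":[1,1,1]}'
cat > col.py <<'E'
from fit import *
def run():
  for n in ['scene','side']:
    f=grab_frame(n);P=cloud(f);z=f['range_z']
    def col(P,z,c):
        m=(z>0)&(abs(P[...,0]-.485)<.03)&(abs(P[...,1]+.037)<.03)&(P[...,2]>.072)&(P[...,2]<.1)&(c.max(-1)<70)
        return np.percentile(P[m][:,2],[50,80,90,97])
    d=np.load('pics/%s4.npz'%n); print(n,'rise mm',((col(P,z,f['color'])-col(d['P'],d['z'],d['c']))*1e3).round(1))
  s=env.read_state();print(s['time_s'],s['tcp_pos'],s['force'],s['wrist_torque'])
run()
E
python3 col.py
```

```text
time_s: 14.25
tcp_pos: [0.4881, -0.0351, 0.1467]
eef_rot: [-1.17, 1.234, 1.173]
force: [7.1, -0.9, -16.7]
width: 0.0294
scene rise mm [2.3 3.1 3.8 3.1]
side rise mm [2.9 3.4 3.9 3.8]
14.35 [ 0.48805215 -0.03514413  0.14669727] [  6.91948621  -1.09623124 -17.70755148] [-0.23232281 -1.78192815  0.00293681]
```

About 3 mm by every measure (pull about 14.5 N). Now I lower it and unload.

```bash
python3 -m crank '{"rotation":[[0,0,0],[0,0,0],[0,0,0],[0,0,0],[0,0,0]],"dp":[[-0.02,0,-0.12],[-0.04,0,-0.24],[-0.06,0,-0.36],[-0.09,0,-0.48],[-0.09,0,-0.48]],"jaw":[1,1,1,1,1]}'; python3 col.py
```

```text
time_s: 14.98
tcp_pos: [0.488, -0.0352, 0.1435]
eef_rot: [-1.171, 1.233, 1.172]
force: [6.5, -0.9, -9.2]
width: 0.0297
scene rise mm [-0.3  0.3  0.4 -0.2]
side rise mm [ 0.2 -0.2 -0.3 -0. ]
15.075 [ 0.48806251 -0.03518467  0.14348482] [ 5.27710692 -1.10228324 -9.47338812] [-0.07053598 -1.42358376 -0.0160571 ]
```

```bash
python3 -m crank '{"rotation":[[0,0,0],[0,0,0]],"dp":[[0,0,-0.1],[0,0,-0.1]],"jaw":[1,1]}'; python3 -m crank '{"rotation":[[0,0,0],[0,0,0]],"dp":[[0,0,-0.06],[0,0,-0.06]],"jaw":[1,1]}'
```

```text
time_s: 15.32
tcp_pos: [0.4882, -0.0352, 0.1435]
eef_rot: [-1.171, 1.233, 1.172]
force: [3.6, -0.8, -7.1]
width: 0.0298
time_s: 15.58
tcp_pos: [0.4882, -0.0352, 0.1434]
eef_rot: [-1.171, 1.233, 1.171]
force: [4.5, -0.2, -5.0]
width: 0.0293
```

```bash
python3 -m crank '{"rotation":[[0,0,0],[0,0,0]],"dp":[[0,0,-0.08],[0,0,-0.08]],"jaw":[1,1]}'
python3 -m crank '{"rotation":[[0,0,0],[0,0,0],[0,0,0],[0,0,0],[0,0,0]],"dp":[[0,0,0],[0,0,0],[0,0,0],[0,0,0],[0,0,0]],"jaw":[0.5,0.2,0,0,0]}'
python3 -m crank '{"rotation":[[0,0,0],[0,0,0],[0,0,0],[0,0,0]],"dp":[[0,0,0],[0,0,0],[0,0,0],[0,0,0]],"jaw":[0,0,0,0]}'
```

```text
time_s: 15.82
tcp_pos: [0.4884, -0.0352, 0.1433]
eef_rot: [-1.172, 1.233, 1.171]
force: [1.5, -0.5, 0.4]
width: 0.0298
time_s: 16.45
tcp_pos: [0.4882, -0.0352, 0.1426]
eef_rot: [-1.171, 1.233, 1.172]
force: [0.4, 0.3, 1.5]
width: 0.0773
time_s: 16.95
tcp_pos: [0.4883, -0.0352, 0.1427]
eef_rot: [-1.171, 1.233, 1.171]
force: [-0.5, 0.5, -0.8]
width: 0.088
```

```bash
python3 -m crank '{"rotation":[[0,0,0],[0,0,0],[0,0,0],[0,0,0],[0,0,0]],"dp":[[0,0,2],[0,0,6],[0,0,11],[0,0,16],[0,0,16]],"jaw":[0,0,0,0,0]}'
python3 -m crank '{"rotation":[[0,0,0],[0,0,0],[0,0,0]],"dp":[[0,0,0],[0,0,0],[0,0,0]],"jaw":[0,0,0]}'; python3 col.py
python3 - <<'E'
from fit import *
for n in ['scene','side','wrist']:
    f=grab_frame(n);save(f,n+'7.png');P=cloud(f);z=f['range_z']
    m=(z>0)&(abs(P[...,0]-.486)<.03)&(abs(P[...,1]+.037)<.03)&(P[...,2]>.15)&(P[...,2]<.19);Q=P[m]
    if len(Q): print(n,len(Q),np.percentile(Q[:,2],[20,50,90]),*rect(Q))
E
```

```text
time_s: 17.58
tcp_pos: [0.491, -0.0355, 0.3081]
eef_rot: [-1.177, 1.226, 1.164]
force: [0.4, 0.5, -0.3]
width: 0.088
time_s: 17.95
tcp_pos: [0.4874, -0.0351, 0.3009]
eef_rot: [-1.17, 1.235, 1.174]
force: [-0.0, 0.6, -0.0]
width: 0.0881
scene rise mm [-0.3  0.6  0.9  2.2]
side rise mm [0.3 0.1 0.2 0.4]
18.05 [ 0.4877991  -0.03516317  0.30156465] [-0.38109703  0.20447076 -0.01564111] [ 0.10699476 -0.09472204 -0.02528363]
scene 304 [0.15778049 0.16831607 0.17181382] [489.6 -32.8] [31.8 49.4] 85.0
side 218 [0.15647737 0.16715315 0.1725306 ] [484.1 -40. ] [46.7 34.5] 0.5
wrist 2582 [0.16852476 0.16973494 0.17116202] [487.1 -37. ] [30.  43.9] 87.3
```

View pics/side7.png

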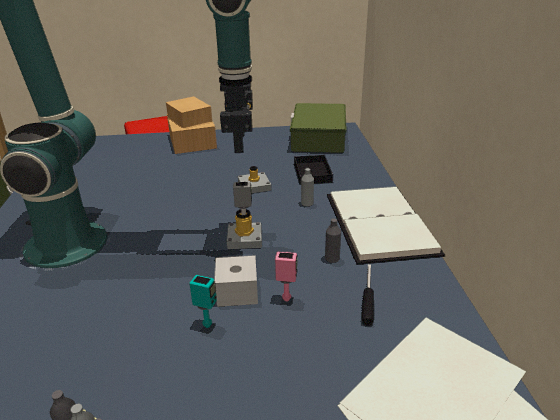

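View pics/scene7.png

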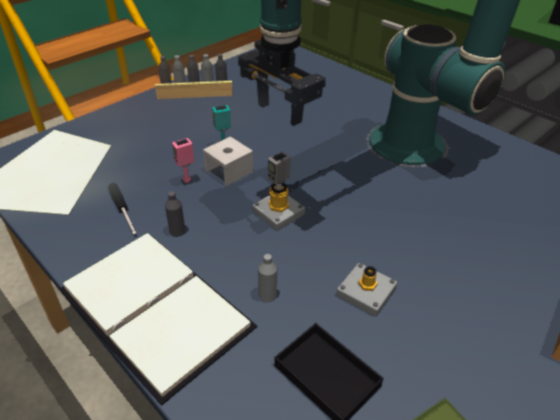

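The side view shows the gauge upright in the wide fitting at (243,195). The rack at (236,280) is empty, and pink, turquoise, cylinders, tray and screwdriver look unmoved. I hand in.

```bash
python3 -c "
from cell import finish_job
print(finish_job())"
```

```text
the job is handed in; nothing more can be done
None
```

The gauge is locked upright in the wide fitting, and I handed the job in at about 18 s of the 67 s allowed.

- **Insertion:** I lifted the gauge out of the rack, corrected about 2 mm of misalignment over the bore and pushed straight down. I stopped on the firm seat at about 17.5 N; the force rose about 6.7 N per mm there, against the 6 N per mm given.
- **Lock test:** At about 14–15 N of upward pull the collar rose about 3 mm. Depth images, pull force and tool height agreed roughly (2.3–3.9 mm across the readings). There was also up to 7 N of sideways force during the pull, so the total stayed under 25 N.
- **Release:** I lowered and unloaded the gauge before opening the fingers, then backed well clear.

**Last checks:**
- **Gauge:** It stood upright and centred over the bore. Its top was at 170 mm, which puts the tip about 40 mm under the mouth, right at the shallow end of the stated 40–52 mm.
- **Collar:** It read as settled, with median changes of +0.3 mm (side camera) and −0.3 mm (scene camera). A few of the highest scene readings were up to 2 mm higher; I took these to be dark gauge pixels and did not check further.
- **Other things on the bench:** They looked unmoved in the pictures; I did not measure them.

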